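# Index the funnel arm over the amber beaker

## Robot

A 6-joint arm with a two-finger parallel gripper is mounted at the origin on the work surface. World frame = base frame: x ahead of the robot, y to its left, z up, the work surface at z = 0. Lengths are in m, angles in rad, forces in N, time in s.
With the tool pointing down it reaches from about 0.3 to 0.775 m from the base axis. Payload 14.6 kg.
Tool frame: the origin (TCP) lies at the very end of the fingers, on their centre line; the grasp point (between the pads) lies 19 mm behind it; z points along the fingers, y is the line along which they close (so a half turn about z gives the same grasp; the last joint's range is limited). The gripper opens to 94 mm and grips with 3 to 60 N. Pads are 16 mm wide; open, the fingers measure 119 mm over their backs; the gripper's body (75 mm by 177 mm) begins 78 mm behind the grasp point.
Start: joints at [1.057, 0.3, 1.521, -0, 1.321, -0.067], TCP at [0.238, 0.496, 0.205] pointing down, gripper open.
Joint ranges: [-3.03, 3.03], [-0.79, 2.21], [0.23, 2.52], [-1.04, 4.18], [0, 3.07], [-2.55, 2.55]. Speed limits (rad/s): [2.22, 2.22, 2.57, 3.14, 3.14, 3.14].

## Interface

Orientations are given as [roll, pitch, yaw] about the fixed x, y, z axes, in that order (R = Rz(yaw) Ry(pitch) Rx(roll)).
In Python, from station import ctrl gives the robot as it stands.
- The arm moves only by the shell command python3 -m pendant 'ROWS' [OPENING] [FORCE]. ROWS is JSON, a list of rows, each a list of 2 entries, a list of its own where there are three numbers: the shift along the world's x, y, z in cm, then the turn about the world's z in rad. A call has 1 to 20 rows; each row shifts and turns the commanded pose from where the row before left it; what a row does not reach is not made up. A row lasts 1/12 s, in which the tool goes at most 41.7 mm and 7.16 degrees, less where a joint would pass 70% of its speed; a pose out of reach is approached as far as the arm can. A call is refused whole if a number of a shift passes 4.17 or a number of a turn 0.125, either way. A call with a gripper value outside its range is refused whole. OPENING is the opening, from 0 (shut) to 1 (fully open), set as the call begins (- or left out, the last holds). The fingers move at their own pace and stop on an object; FORCE is the grip in N (left out, the last holds). Time passes only in rows, so rows that do not move let the fingers close. It gives the time, the measured TCP pose, the force, the opening and the grip force at its end, in the units of the state.
- ctrl.get_obs(): the state, without advancing time (a new reading comes with each control period).
- ctrl.camera(name): name is "scene" or "top" or "wrist"; returns a dict with "color" (480x640x3 uint8, red, green, blue), "intrinsics" (3x3 intrinsics, pixels), "camera_from_world" (4x4, takes a point from world to camera coordinates). Camera axes: x right, y down, z forward; pixel columns grow to the right and rows downward; lengths in m; the calibration is good to about 2 mm. A picture is of the moment at which its call begins. There is no depth.
- ctrl.hand_in(): hands the job in; it is judged then, once.
The state is a dict: "time_s": time; "qpos": joint angles; "joint_vel": joint speeds; "tau": joint torques, N m; "ee_pos": TCP position; "eef_rot": TCP orientation; "force": force on the tool from outside, world axes, zero at the start; "moment": the same for the moment, N m; "grip_width": finger opening in m; "grip_force": force on a finger pad.
Only numpy, scipy, OpenCV 4.12 (cv2) and the standard library are available. Lean on these libraries where they do the work, as an engineer would, in place of code of your own. Each camera call takes 0.05 s, during which the arm holds its last target. There are 200 camera calls.

## Task

Move the filling funnel from the white beaker to the amber beaker, which stands one hole further along: hook a fingertip under the red ring to lift the spring index pin, swing the arm one hole, and let the pin drop fully home in that hole, then draw the finger out and leave the arm alone. Swing only towards the amber beaker and no further than it. The beakers, the flask, the vial and the other things on the bench stay where they stand, and the ring must not be strained.

Things in the scene. Friction and masses are not known exactly. Their poses are not given: they have to be found in the camera images.
- stand: Indexing stand fixed to the bench: grey foot, dark round index plate about 300 mm across on the -x side, its faces 48 and 62 mm above the bench. Origin on the bench under the turning axis; z up, -x points to the middle hole (roughly to the robot's right), +x to the middle beaker.
- pivot (a point): The arm's vertical turning axis at the plate's top face; frame as the stand's. Five holes for the pin, about 10 mm wide, each with a white tick, lie 130 mm from this axis on the -x side, 25 degrees (0.436 rad) apart. The pin starts in the middle one. A post 20 mm thick stands here, 190 mm high.
- funnel_arm (a joint): Turn of the two-ended arm, rad, 0 at the middle hole, positive counter-clockwise from above; holes at -0.873, -0.436, 0, 0.436, 0.873. Ring end to the stand's -x, funnel end to +x, so the ends move opposite ways. Light to turn (about 0.05 N m) with the pin up, locked with it down. The ring end is a bar 34 mm wide, its top 80 mm above the bench.
- index_pin (a joint): Lift of the spring index pin, m: 0 home, 0.028 fully up (a hard stop). An 8 mm pin with a round end, vertical, 130 mm from the pivot, 12 mm deep in its hole; free of the plate when lifted 13 mm or more. Let go between holes it rides on the plate at about 0.012 and drops by itself into the next hole it meets. The spring pulls it down with 4.5 N at 0, 7.5 N at 0.028.
- ring_center (a point): Centre of the red pull ring on the pin: bar 6 mm thick, inside diameter 51 mm. Frame of the arm: z up, +x from pin to pivot. Pin home: 135 mm above the bench, 20 mm from the pin's axis towards the pivot. The ring is rigid on the pin and leans 45 degrees, its top towards the pivot: a finger coming from outside, pointing 45 degrees down towards the pivot, passes square through it.
- ring_crown (a point): Middle of the ring's top bar, under which a finger hooks: 155 mm above the bench with the pin home, 40 mm from the pin's axis towards the pivot. The ring's foot stands on the pin at 115 mm; beneath and behind the ring all is clear down to the arm's bar at 80 mm.
- spout (a point): Lower end of the white funnel's spout (13 mm thick), 112 mm above the bench, 165 mm from the pivot on the other end of the arm. The funnel is 92 mm wide and its mouth 196 mm high.
- amber_beaker: Empty amber glass beaker, 60 mm wide, 92 mm tall, loose; origin at the centre of its underside. It stands under the spout's place for one of the two holes next to the middle one (25 degrees either way), within 5 mm.
- white_beaker: Like it, white, under the middle place where the funnel starts.
- green_beaker: Like it, green glass, on the other side of the white one.
- flask: Small stoppered conical flask, 66 mm wide at the foot, 96 mm tall, loose, beyond the stand (its -y side); origin at its underside.
- vial: Clear vial with black cap, 26 mm wide, 52 mm tall, loose, at the stand (its -x, -y side); origin at its underside.
- wash_bottle: White wash bottle with yellow cap and spout, 64 mm wide, 196 mm tall, loose, on the robot's left; origin at its underside.
- reagent_jar: White jar with blue cap, 60 mm wide, 100 mm tall, loose, on the robot's right; origin at its underside.
- spatula: Spatula, 190 mm long, lying loose on the robot's right; origin at its underside.

How it is judged:
By the outcome, as a careful person would: the job done as asked, in the order asked, and still so for the second after the job is handed in, with the robot touching nothing.
It also fails if it takes over 51 s, if anything falls off the work surface, if the arm or the gripper's body presses on something with over 40 N, if the wrist force passes 120 N, or if a joint passes its speed limit or range.

## Working session

There is one attempt and no reset: what is moved stays moved. The work goes in short steps, Python scripts to look and compute and a shell command to move; the robot and the scene stay as the last step left them, time stands still between calls to the robot, and variables do not carry over. Pictures are saved under pics/ and viewed, at most 10 in all, crops included, and the job is handed in when it is done.

```bash
ls; mkdir -p pics
python3 - <<'E'
from station import ctrl
import cv2,numpy as np
o=ctrl.get_obs();print(o)
for n in("scene","top"):
    c=ctrl.camera(n);cv2.imwrite(f"pics/{n}0.png",c["color"][...,::-1]);np.savez(f"pics/{n}0.npz",**c);print(n,c["intrinsics"].tolist(),np.round(c["camera_from_world"],3).tolist())
E
```

```text
pics
{'time_s': 0.0, 'qpos': array([ 1.05740398e+00,  3.00507542e-01,  1.52157014e+00, -1.81516668e-05,
        1.32067878e+00, -6.66065429e-02]), 'joint_vel': array([-3.87511406e-04, -1.17050434e-03,  7.23518992e-06,  1.60215314e-03,
        1.46029940e-04,  7.25672263e-04]), 'tau': array([ 1.72010099e-03, -5.31794930e+01, -3.52750075e+01,  7.09187379e-02,
        2.41974351e-02, -7.66186781e-05]), 'ee_pos': array([0.23752328, 0.49578587, 0.20487097]), 'eef_rot': array([-3.14043026e+00, -5.99171773e-05,  2.69481132e+00]), 'force': array([ 5.61237827e-02, -3.15600125e-04, -5.70581403e-01]), 'moment': array([-0.03388789,  0.0292008 , -0.02136666]), 'grip_force': 0.0, 'grip_width': 0.09391780559633134}
scene [[471.56412173002394, 0.0, 310.4994195892956], [0.0, 471.56412173002394, 243.16984854783476], [0.0, 0.0, 1.0]] [[0.396, 0.918, -0.0, -0.213], [0.645, -0.278, -0.712, -0.272], [-0.653, 0.282, -0.703, 1.624], [0.0, 0.0, 0.0, 1.0]]
top [[514.7815353623154, 0.0, 322.36267346125624], [0.0, 514.7815353623154, 237.43326321748518], [0.0, 0.0, 1.0]] [[-0.029, -0.999, -0.017, 0.021], [-0.989, 0.031, -0.142, 0.546], [0.143, 0.013, -0.99, 1.352], [0.0, 0.0, 0.0, 1.0]]
```

View pics/scene0.png

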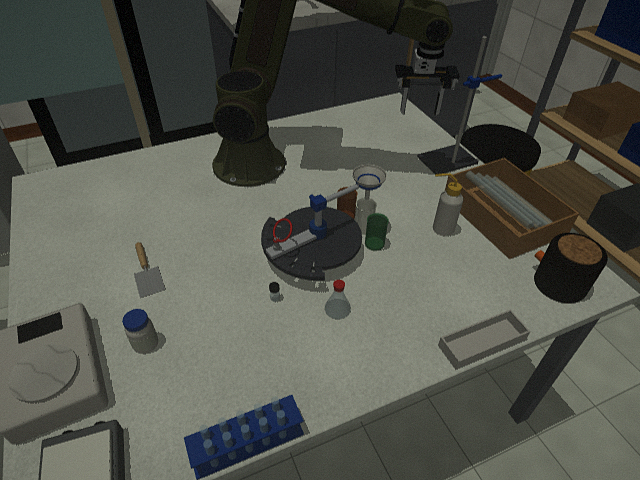

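View pics/top0.png

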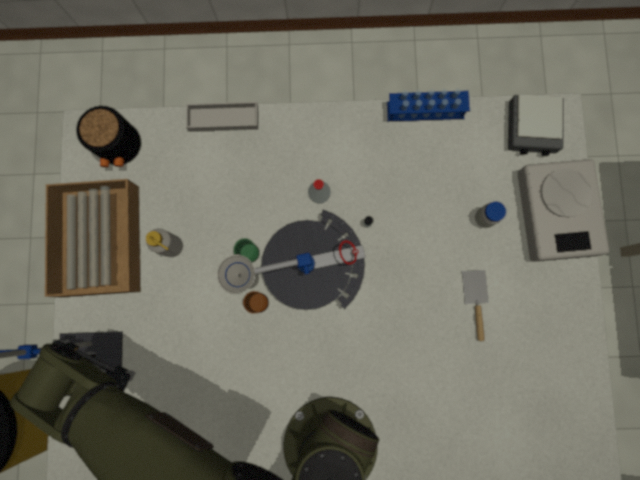

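The scene view shows the red ring at (283,230), the blue post at (317,215), the funnel at (369,178), amber at (346,200) and green at (376,232). In the top view these are at (347,252), (305,262), (238,273), (256,302) and (246,250). The amber beaker is on the robot's side, so the swing is counter-clockwise (+0.436). The tool stays vertical here, so I'll take the crown between the fingertips with one finger through the ring.

```bash
cat > h.py <<'E'
import cv2,numpy as np
def P(c): return c["intrinsics"]@c["camera_from_world"][:3]
def tri(a,pa,b,pb):
    X=cv2.triangulatePoints(P(a),P(b),np.float64(pa).reshape(2,1),np.float64(pb).reshape(2,1)).ravel();return X[:3]/X[3]
def ray(c,p,z):
    M=P(c);H=np.c_[M[:,0],M[:,1],M[:,2]*z+M[:,3]];x=np.linalg.solve(H,[p[0],p[1],1]);return np.r_[x[:2]/x[2],z]
def blob(c,kind,box):
    x0,y0,x1,y1=box;im=c["color"][y0:y1,x0:x1].astype(int);r,g,b=im[...,0],im[...,1],im[...,2]
    m=dict(red=(r>100)&(r>2*g)&(r>2*b),blue=(b>r+35)&(b>g+20))[kind].astype(np.uint8)
    ys,xs=np.nonzero(m);return m,xs+x0,ys+y0
E
python3 - <<'E'
from h import *
s,t=[dict(np.load(f"pics/{n}0.npz")) for n in("scene","top")]
def mid(c,k,box):
    m,x,y=blob(c,k,box); e=cv2.fitEllipse(cv2.convexHull(np.stack([x,y],1).astype(np.int32))) ; print(k,len(x),x.min(),x.max(),y.min(),y.max(),np.round(e[0],1),np.round(e[1],1)); return np.array(e[0])
rs=mid(s,"red",(265,210,300,250)); rt=mid(t,"red",(325,230,370,275))
fs=mid(s,"blue",(345,160,395,200)); ft=mid(t,"blue",(215,250,258,295))
ps=mid(s,"blue",(305,190,330,240)); pt=mid(t,"blue",(290,245,320,280))
R=tri(s,rs,t,rt);F=tri(s,fs,t,ft)
print("ring",R,"funnel",F,"ring@.135",ray(s,rs,.135),ray(t,rt,.135),"post top@.18",ray(t,pt,.18))
d=(F-R)[:2];L=np.hypot(*d);u=d/L;print("L",L,"ang",np.arctan2(u[1],u[0]),"pivot",R[:2]+u*.11,"crown",R[:2]+u*.02)
print("amber rim",ray(t,(256,301),.092))
v=np.vstack([np.c_[im] for im in (cv2.resize(s["color"][150:290,230:430],None,fx=3.5,fy=3.5,interpolation=2),)])
cv2.imwrite("pics/c1.png",v[...,::-1])
E
```

```text
red 67 273 291 219 241 [281.5 230.1] [17.3 24.9]
red 26 339 355 244 262 [347.5 252.2] [16.5 20.9]
blue 38 358 379 174 188 [368.2 180.9] [15.6 22.7]Traceback (most recent call last):
  File "<stdin>", line 6, in <module>
  File "<stdin>", line 4, in mid
cv2.error: OpenCV(4.12.0) /io/opencv/modules/imgproc/src/shapedescr.cpp:356: error: (-215:Assertion failed) n >= 0 && (depth == CV_32F || depth == CV_32S) in function 'fitEllipseNoDirect'
```

```bash
sed -i 's/(b>r+35)&(b>g+20)/(b>r+18)\&(b>g+6)/' h.py
python3 - <<'E'
from h import *
s,t=[dict(np.load(f"pics/{n}0.npz")) for n in("scene","top")]
def mid(c,k,box):
    m,x,y=blob(c,k,box); p=np.array([(x.min()+x.max())/2,(y.min()+y.max())/2]); print(k,len(x),x.min(),x.max(),y.min(),y.max()); return p
rs,rt=np.array([281.5,230.1]),np.array([347.5,252.2])
fs=mid(s,"blue",(345,160,395,200)); ft=mid(t,"blue",(215,250,258,295))
ps=mid(s,"blue",(305,190,330,240)); pt=mid(t,"blue",(290,245,320,280))
R=tri(s,rs,t,rt);F=tri(s,fs,t,ft)
print("ring",R,"funnel",F,"ring@.135",ray(s,rs,.135),ray(t,rt,.135),"post top@.18",ray(t,pt,.18))
d=(F-R)[:2];L=np.hypot(*d);u=d/L;print("L",L,"ang",np.arctan2(u[1],u[0]),"pivot",R[:2]+u*.11,"crown",R[:2]+u*.02)
print("amber rim",ray(t,(256,301),.092))
cv2.imwrite("pics/c1.png",cv2.resize(s["color"][150:290,230:430],None,fx=3.5,fy=3.5,interpolation=2)[...,::-1])
E
```

```text
blue 83 356 380 173 189
blue 1 226 226 270 270
blue 428 309 326 194 238
blue 310 296 314 252 274
ring [ 0.49285891 -0.05938029  0.13423228] funnel [0.44857992 0.2252196  0.17573205] ring@.135 [ 0.49320149 -0.06098789  0.135     ] [ 0.49314502 -0.0582251   0.135     ] post top@.18 [0.4650038  0.04663891 0.18      ]
L 0.28802383248481905 ang 1.7251421655368826 pivot [0.47594819 0.04931206] crown [ 0.48978423 -0.03961805]
amber rim [0.37963924 0.17865691 0.092     ]
```

View pics/c1.png

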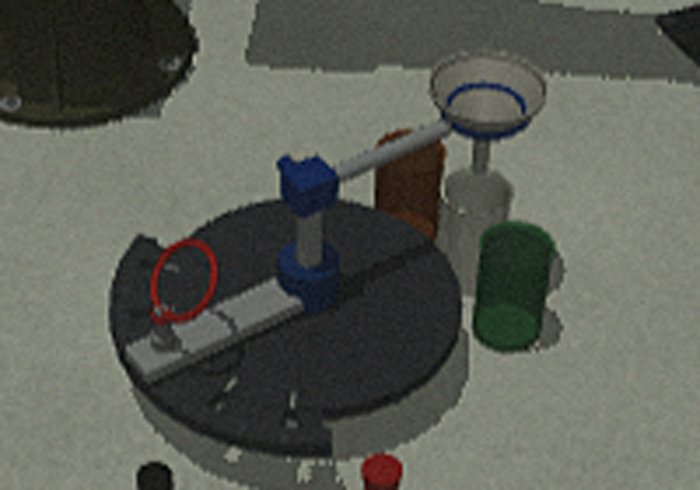

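The crop shows the thin, upright red ring at the outer end of the arm's bar, with the amber beaker beside the funnel on the robot's side. I'll move above the ring for a closer look with the wrist camera.

```bash
python3 -m pendant '[[[0,0,4],0],[[0,0,4],0],[[0,0,4],0],[[1.5,-3.2,0.1],0.035],[[1.5,-3.2,0.1],0.035],[[1.5,-3.2,0.1],0.035],[[1.5,-3.2,0.1],0.035],[[1.5,-3.2,0.1],0.035],[[1.5,-3.2,0.1],0.035],[[1.5,-3.2,0.1],0.035],[[1.5,-3.2,0.1],0.035],[[1.5,-3.2,0.1],0.035],[[1.5,-3.2,0.1],0.035],[[1.5,-3.2,0.1],0.035],[[1.5,-3.2,0.1],0.035],[[1.5,-3.2,0.1],0.035],[[1.5,-3.2,0.1],0.035],[[1.5,-3.2,0.1],0.035],[[1.5,-3.2,0.1],0.035],[[1.5,-3.2,0.1],0.035]]' 0.45 12
python3 - <<'E'
from station import ctrl
import cv2,numpy as np
c=ctrl.camera("wrist");cv2.imwrite("pics/w1.png",c["color"][...,::-1]);np.savez("pics/w1.npz",**c);M=c["camera_from_world"];print((-M[:3,:3].T@M[:3,3]),M[2,:3]);o=ctrl.get_obs();print(o["ee_pos"],o["eef_rot"])
E
```

```text
time_s: 1.77
ee_pos: [0.4929, -0.0498, 0.3423]
eef_rot: [3.141, -0.0, -2.992]
force: [0.7, 0.4, -0.4]
grip_width: 0.0422
grip_force: 0.0
[ 0.4198552  -0.06097473  0.52141722] [ 0.25161491  0.03848325 -0.96706203]
[ 0.49454205 -0.05401946  0.34157345] [-3.14074468e+00 -1.39615925e-03 -2.99166114e+00]
```

View pics/w1.png

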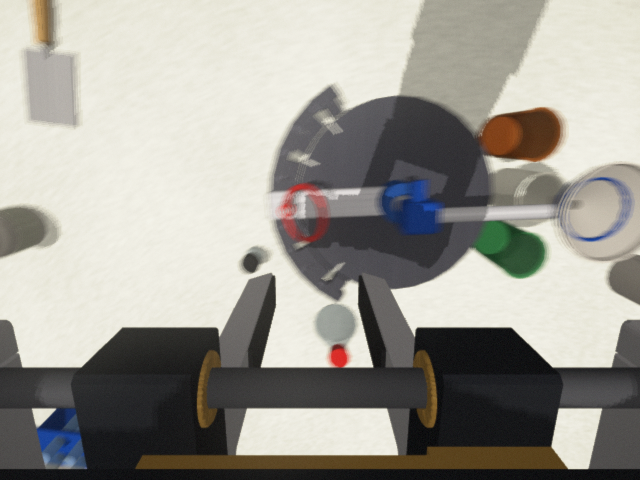

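The wrist view (a little blurred) shows the ring at (305,213), the post at (410,205), the funnel at (600,210), amber at (520,133) and green at (510,247). I'll take a settled image and measure from it.

Run:
```python
from station import ctrl
from h import *
c=ctrl.camera("wrist");np.savez("pics/w2.npz",**c);o=ctrl.get_obs();print(o["ee_pos"],o["eef_rot"])
def rim(k,box,z):
    m,x,y=blob(c,k,box);h=cv2.convexHull(np.stack([x,y],1).astype(np.int32));e=cv2.fitEllipse(h.astype(np.float32));print(k,len(x),np.round(e,1) if 0 else e, ray(c,e[0],z));return ray(c,e[0],z)[:2],x,y
R,x,y=rim("red",(260,165,350,260),.135)
F,_,_=rim("blue",(555,160,640,260),.185)
g=c["color"].astype(int).sum(2)
# bar top edges: bright vs dark columns
pts=[]
for u in range(335,378,4):
    col=g[160:250,u]; b=np.nonzero(col>col.max()*.5+col.min()*.5)[0]+160; pts.append((u,b.min(),b.max()))
print(pts)
A=ray(c,((pts[0][0]),(pts[0][1]+pts[0][2])/2),.08);B=ray(c,(pts[-1][0],(pts[-1][1]+pts[-1][2])/2),.08);print("bar",A,B,np.arctan2(*(B-A)[1::-1]))
d=F-R;print("L",np.hypot(*d),"ang",np.arctan2(d[1],d[0]))
a=c["color"][90:170,470:570].astype(int);m=((a[...,0]>90)&(a[...,0]>1.6*a[...,2])).astype(np.uint8)
cv2.imwrite("pics/w2.png",cv2.resize(c["color"][150:270,250:450],None,fx=4,fy=4,interpolation=2)[...,::-1])
```

```text
[ 0.49356149 -0.0515134   0.34137644] [ 3.14153247e+00 -1.85760297e-03 -2.99592281e+00]
red 766 ((312.3747253417969, 210.51197814941406), (44.97463607788086, 59.22493362426758), 163.87318420410156) [ 0.49138721 -0.05896073  0.135     ]
blue 822 ((602.962890625, 207.78709411621094), (64.3515396118164, 77.93656158447266), 70.30449676513672) [0.44069271 0.20002139 0.185     ]
[(335, np.int64(190), np.int64(202)), (339, np.int64(187), np.int64(215)), (343, np.int64(188), np.int64(213)), (347, np.int64(188), np.int64(213)), (351, np.int64(187), np.int64(213)), (355, np.int64(187), np.int64(212)), (359, np.int64(187), np.int64(213)), (363, np.int64(187), np.int64(214)), (367, np.int64(186), np.int64(214)), (371, np.int64(186), np.int64(214)), (375, np.int64(186), np.int64(214))]
bar [ 0.48020968 -0.03425774  0.08      ] [0.47785011 0.01327033 0.08      ] 1.620401437459123
L 0.2638970836315709 ang 1.7640973922679863
```

View pics/w2.png

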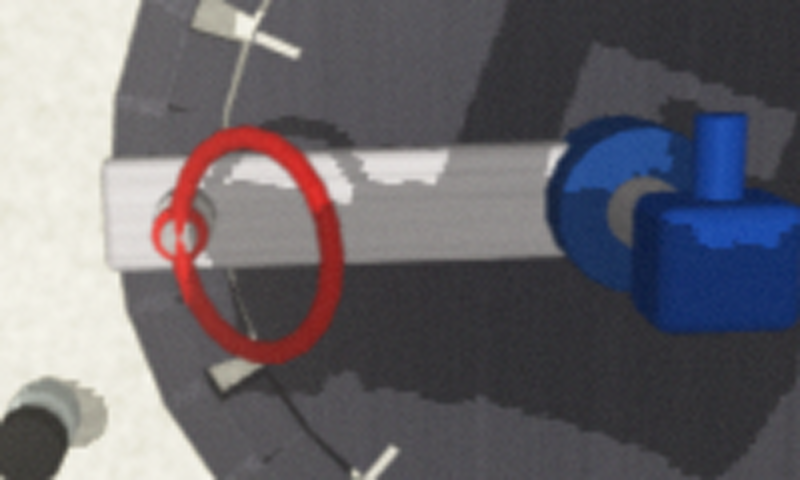

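The crop shows the ring clearly: crown near (334,214) full-frame, foot near (295,209), bar centre line from (278,203.5) to (391,200) and collar at (405,201).

Run:
```python
from h import *
c=dict(np.load("pics/w2.npz"))
f=lambda p,z:ray(c,(250+p[0]/4,150+p[1]/4),z)
A,B=f((112,214),.08),f((565,200),.08);d=B-A;print("bar",A,B,np.arctan2(d[1],d[0]))
C=f((334,255),.155);R=f((259,244.5),.135);Ft=f((180,235),.115);print("crown",C,"ctr",R,"foot",Ft)
d=C-Ft;print(np.hypot(*d[:2]),np.arctan2(d[1],d[0]))
print("collar",f((622,203),.10),"post",f((650,207),.14))
a=np.array([np.cos(1.76),np.sin(1.76)]);print("pivot from ring",R[:2]+.11*a)
for nm,p,h in(("tick mid+1",(262,40),.062),("tick mid-1",(240,372),.062),("tick-2",(375,465),.062)):print(nm,f(p,h))
```

```text
bar [ 0.49907234 -0.09962155  0.08      ] [0.47498913 0.03226698 0.08      ] 1.7514091946398336
crown [ 0.48786834 -0.03810809  0.155     ] ctr [ 0.49165907 -0.05641705  0.135     ] foot [ 0.49590415 -0.07774801  0.115     ]
0.040446227097004434 1.7708059339188995
collar [0.47100707 0.04393491 0.1       ] post [0.46625409 0.04087427 0.14      ]
pivot from ring [0.47097062 0.05161993]
tick mid+1 [ 0.44337279 -0.06308087  0.062     ]
tick mid-1 [ 0.54632255 -0.05470479  0.062     ]
tick-2 [ 0.57056736 -0.00721145  0.062     ]
```

```bash
python3 -m pendant '[[[-0.5,1.3,-2],0.04],[[0,0,-3],0],[[0,0,-3],0],[[0,0,-3],0],[[0,0,-2.5],0],[[0,0,-1.5],0],[[0,0,-1],0],[[0,0,0],0],[[0,0,0],0]]' 0.45 12
python3 - <<'E'
from station import ctrl
from h import *
c=ctrl.camera("wrist");np.savez("pics/w3.npz",**c);o=ctrl.get_obs();print(o["ee_pos"],o["eef_rot"])
cv2.imwrite("pics/w3.png",c["color"][...,::-1])
E
```

```text
time_s: 2.62
ee_pos: [0.4877, -0.0347, 0.1829]
eef_rot: [-3.142, 0.0, -2.953]
force: [-0.1, 0.5, 0.4]
grip_width: 0.0425
grip_force: 0.0
[ 0.48804237 -0.0348401   0.18348599] [-3.14117766e+00  1.28818035e-03 -2.95327369e+00]
```

View pics/w3.png

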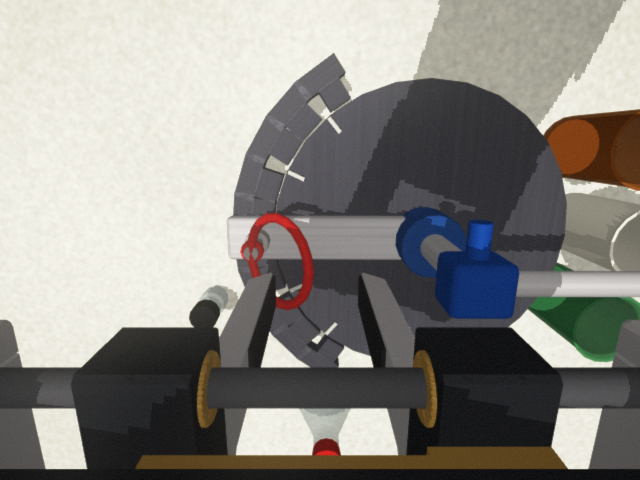

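The wrist view shows the ring centred near (280,260), the foot near (252,250), the crown near (309,270) and the fingertips either side at (272,275) and (362,275).

Run:
```python
from h import *
c=dict(np.load("pics/w3.npz"))
m,x,y=blob(c,"red",(225,200,330,325));print(x.min(),x.max(),y.min(),y.max())
k=x>262
e=cv2.fitEllipse(cv2.convexHull(np.stack([x[k],y[k]],1).astype(np.int32)).astype(np.float32));print(e)
print(ray(c,e[0],.135))
C=np.array([.488,-.0385,.155]);C=ray(c,e[0],.135)+np.r_[.02*np.cos(1.757),.02*np.sin(1.757),.02];q=P(c)@np.r_[C,1];print("crown",C,q[:2]/q[2])
for p in((308,275),(309,270)):print(ray(c,p,.155))
A,B=ray(c,(230,237.5),.08),ray(c,(400,237.5),.08);d=B-A;print(A,B,np.arctan2(d[1],d[0]))
```

```text
241 313 213 309
((284.6644287109375, 261.3562316894531), (52.445701599121094, 100.48545837402344), 168.88363647460938)
[ 0.49175644 -0.05460803  0.135     ]
crown [ 0.48805385 -0.03495375  0.155     ] [316.1027842  272.06412541]
[ 0.49072639 -0.03927568  0.155     ]
[ 0.48757445 -0.03926259  0.155     ]
[ 0.49906648 -0.10096236  0.08      ] [0.47443341 0.02874882 0.08      ] 1.7584686332282153
```

```bash
python3 -m pendant '[[[0.1,-0.35,0],0],[[0,0,-1.5],0],[[0,0,-1.5],0],[[0,0,-1],0],[[0,0,-0.5],0],[[0,0,0],0]]' 0.45 12
python3 -m pendant '[[[0,0,0],0],[[0,0,0],0],[[0,0,0],0],[[0,0,0],0],[[0,0,0],0],[[0,0,0],0],[[0,0,0],0],[[0,0,0],0]]' 0 12
```

```text
time_s: 3.17
ee_pos: [0.4885, -0.0386, 0.137]
eef_rot: [3.141, -0.001, -2.953]
force: [-0.1, -0.6, -0.3]
grip_width: 0.0422
grip_force: 0.0
time_s: 3.83
ee_pos: [0.4889, -0.0394, 0.1377]
eef_rot: [-3.14, 0.001, -2.954]
force: [2.3, -7.5, -0.1]
grip_width: 0.006
grip_force: 11.6
```

```bash
python3 -m pendant '[[[0.02,-0.08,0],0],[[0,0,0],0],[[0,0,0],0]]'
python3 -m pendant '[[[0,0,0.2],0],[[0,0,0.2],0],[[0,0,0.2],0],[[0,0,0],0],[[0,0,0],0]]'
```

```text
time_s: 4.08
ee_pos: [0.489, -0.0395, 0.1377]
eef_rot: [-3.141, 0.0, -2.953]
force: [0.9, -4.3, 2.4]
grip_width: 0.0062
grip_force: 11.7
time_s: 4.5
ee_pos: [0.4887, -0.0396, 0.1431]
eef_rot: [-3.141, -0.001, -2.953]
force: [1.9, -5.2, -4.9]
grip_width: 0.0057
grip_force: 11.7
```

```bash
python3 -m pendant '[[[0.01,-0.04,0.3],0],[[0,0,0.3],0],[[0,0,0.3],0],[[0,0,0.3],0],[[0,0,0],0],[[0,0,0],0],[[0,0,0],0]]'
python3 - <<'E'
from station import ctrl
from h import *
c=ctrl.camera("scene");t=ctrl.camera("wrist");print(ctrl.get_obs()["force"],ctrl.get_obs()["ee_pos"])
a=cv2.resize(c["color"][170:270,230:390],(640,400),interpolation=2)[:, :480]
b=t["color"][180:380:,200:440];b=cv2.resize(b,(320,267))
v=np.zeros((400,800,3),np.uint8);v[:,:480]=a;v[:267,480:]=b
cv2.imwrite("pics/l1.png",v[...,::-1])
E
```

```text
time_s: 5.08
ee_pos: [0.4889, -0.0397, 0.1554]
eef_rot: [-3.142, 0.0, -2.953]
force: [0.9, -3.2, -6.1]
grip_width: 0.0054
grip_force: 11.7
[ 1.46472501 -3.12604626 -6.61139367] [ 0.4889349  -0.03964555  0.15531965]
```

View pics/l1.png

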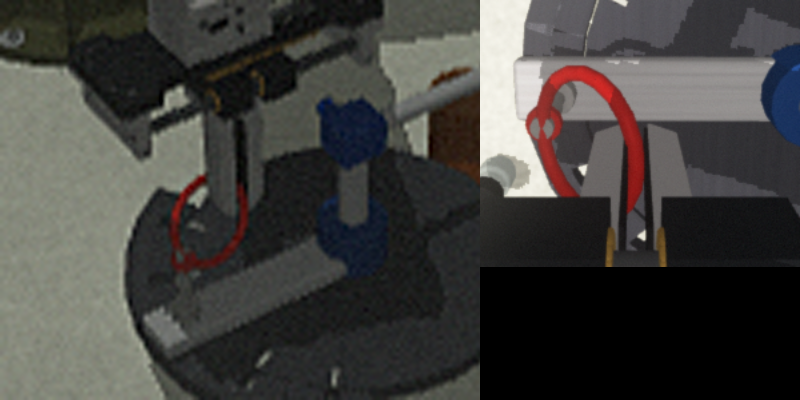

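The pin is up: the ring is clearly raised in both crops, and the 6.4 N load matches the spring at about 18 mm. I'll swing in stages.

```bash
python3 -m pendant '[[[0.24,0.05,0],0.027],[[0.25,0.06,0],0.027]]'; python3 -m pendant '[[[0.24,0.07,0],0.027],[[0.24,0.07,0],0.027],[[0.47,0.16,0],0.055],[[0.465,0.19,0],0.055],[[0.45,0.215,0],0.055],[[0.22,0.115,0],0.027],[[0.22,0.12,0],0.027],[[0,0,0],0],[[0,0,0],0]]'
python3 - <<'E'
from station import ctrl
from h import *
c=ctrl.camera("wrist");np.savez("pics/w4.npz",**c)
cv2.imwrite("pics/w4.png",c["color"][100:420,150:560][...,::-1])
E
```

```text
time_s: 5.35
ee_pos: [0.4937, -0.0386, 0.1553]
eef_rot: [3.142, -0.0, -2.898]
force: [-0.2, -4.2, -6.7]
grip_width: 0.006
grip_force: 11.7
time_s: 6.1
ee_pos: [0.517, -0.0292, 0.1555]
eef_rot: [-3.141, 0.0, -2.627]
force: [3.0, -3.6, -6.9]
grip_width: 0.0055
grip_force: 11.8
```

View pics/w4.png

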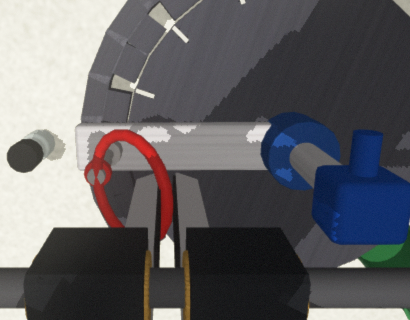

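```bash
python3 -m pendant '[[[0.21,0.12,0],0.027],[[0.21,0.125,0],0.027],[[0.21,0.125,0],0.026],[[0.205,0.13,0],0.026],[[0,0,0],0],[[0,0,0],0],[[0,0,0],0]]'
python3 - <<'E'
from station import ctrl
from h import *
c=ctrl.camera("wrist");np.savez("pics/w5.npz",**c)
p=ctrl.get_obs()["ee_pos"][:2];a=np.array([.4889,-.0397]);print("swing",2*np.arcsin(np.hypot(*(p-a))/2/.0919))
E
```

```text
time_s: 6.73
ee_pos: [0.5252, -0.024, 0.1554]
eef_rot: [3.141, 0.0, -2.521]
force: [1.9, -1.8, -5.8]
grip_width: 0.0056
grip_force: 11.8
swing 0.43348548099126955
```

```bash
python3 -m pendant '[[[0,0,-0.3],0],[[0,0,-0.2],0],[[0,0,-0.15],0],[[0,0,0],0],[[0,0,0],0]]'
```

```text
time_s: 7.2
ee_pos: [0.5251, -0.0242, 0.1488]
eef_rot: [3.141, -0.0, -2.52]
force: [0.3, -1.6, -5.7]
grip_width: 0.0057
grip_force: 11.8
```

At 11 mm of lift the full spring load is still on the fingers, so the pin is entering the hole. I'll lower it the rest of the way.

```bash
python3 -m pendant '[[[0,0,-0.2],0],[[0,0,-0.15],0],[[0,0,0],0],[[0,0,0],0]]'; python3 -m pendant '[[[0,0,-0.2],0],[[0,0,-0.2],0],[[0,0,0],0],[[0,0,0],0]]'
```

```text
time_s: 7.53
ee_pos: [0.5252, -0.0241, 0.1454]
eef_rot: [3.141, -0.0, -2.52]
force: [-0.0, -0.6, -5.2]
grip_width: 0.0059
grip_force: 11.8
time_s: 7.87
ee_pos: [0.5252, -0.0242, 0.1413]
eef_rot: [3.141, -0.0, -2.52]
force: [0.3, -0.4, -3.6]
grip_width: 0.0059
grip_force: 11.8
```

```bash
python3 -m pendant '[[[0,0,-0.15],0],[[0,0,-0.15],0],[[0,0,0],0],[[0,0,0],0]]'; python3 -m pendant '[[[0,0,0],0],[[0,0,0],0],[[0,0,0],0],[[0,0,0],0],[[0,0,0],0],[[0,0,0],0]]' 0.45 12
```

```text
time_s: 8.2
ee_pos: [0.5253, -0.0242, 0.1384]
eef_rot: [3.142, -0.0, -2.52]
force: [-0.9, 0.5, -4.4]
grip_width: 0.0057
grip_force: 11.8
time_s: 8.7
ee_pos: [0.5253, -0.0242, 0.1386]
eef_rot: [-3.141, 0.0, -2.52]
force: [-0.5, 1.1, 0.9]
grip_width: 0.0408
grip_force: 0.0
```

```bash
python3 -m pendant '[[[0,0,1],0],[[0,0,1.5],0],[[0,0,2.5],0],[[0,0,3],0],[[0,0,3.5],0],[[0,0,3.5],0],[[0,0,3],0],[[0,0,2],0],[[0,0,0],0],[[0,0,0],0],[[0,0,0],0]]'
python3 - <<'E'
from station import ctrl
from h import *
c=ctrl.camera("wrist");s=ctrl.camera("scene")
v=np.zeros((480,800,3),np.uint8);v[:,:480]=c["color"][:, 130:610];v[:,480:]=cv2.resize(s["color"][160:280,265:425],None,fx=4,fy=4)[:, :640][:, ::2]
m,x,y=blob(c,"red",(180,100,400,280))
n,l,st,ce=cv2.connectedComponentsWithStats(m);print(st[1:].tolist());np.savez("pics/w6.npz",**c)
e=cv2.fitEllipse(cv2.convexHull(np.stack([x,y],1).astype(np.int32)).astype(np.float32));print(e,ray(c,e[0],.135))
cv2.imwrite("pics/f.png",v[...,::-1])
E
```

```text
time_s: 9.62
ee_pos: [0.5249, -0.0242, 0.3377]
eef_rot: [3.141, -0.001, -2.52]
force: [0.2, 0.0, 0.2]
grip_width: 0.0426
grip_force: 0.0
[[93, 85, 47, 60, 795]]
((297.03778076171875, 214.2209014892578), (44.299346923828125, 59.615257263183594), 164.7113037109375) [ 0.53603618 -0.04061504  0.135     ]
```

View pics/f.png

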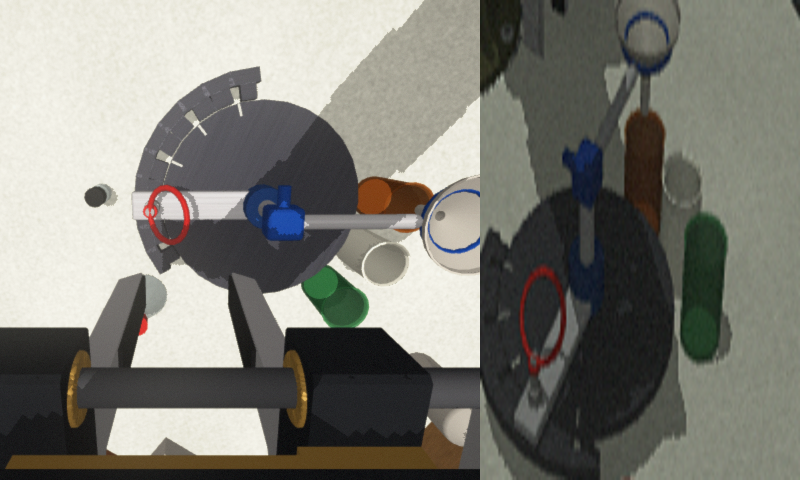

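The ring has the same apparent size as when the pin was home, the arm has turned 0.436 rad, and the funnel is over the amber beaker. The flask, vial and beakers stand in place. Handing in.

```bash
python3 -c "
from station import ctrl
print(ctrl.hand_in())"
```

```text
the job is handed in; nothing more can be done
None
```

The funnel is now over the amber beaker with the pin home in the next hole (arm turned 0.436 rad by measurement, 9.6 s used) and the gripper clear; as the tool stays vertical, I lifted the ring by pinching its top bar at about 12 N, one finger through the ring, rather than hooking it, and the job is handed in with no verdict shown.

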